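# Check a vial carrier with the thermometer, then lift it off the hotplate and hold it level

## Robot

A 6-joint arm with a two-finger parallel gripper is mounted at the origin on the work surface. World frame = base frame: x ahead of the robot, y to its left, z up, the work surface at z = 0. Lengths are in mm, angles in rad, forces in N, time in s.
With the tool pointing down it reaches from about 325 to 850 mm from the base axis. Payload 15.5 kg.
Tool frame: the origin (TCP) lies between the finger pads; the fingertips stand 22 mm ahead of it and the grasp point (between the pads) lies 3 mm ahead of it; z points along the fingers, y is the direction in which the jaws open and shut (so a half turn about z gives the same grasp; the last joint's range is limited). The gripper opens to 91 mm and grips with 3 to 60 N. Pads are 32 mm wide; open, the fingers measure 118 mm over their backs; the gripper's body (76 mm by 178 mm) begins 60 mm behind the grasp point.
Start: joints at [-1.411, 0.494, 1.345, -0, 1.302, -0.096], TCP at [157.533, -604.822, 235.915] pointing down, gripper open.
Joint ranges: [-2.91, 2.91], [-0.82, 2.16], [0.22, 2.67], [-1.22, 4.37], [0.12, 2.79], [-3.08, 3.08]. Speed limits (rad/s): [1.89, 1.89, 2.57, 3.01, 3.01, 3.01].

## Interface

Orientations are given as a rotation vector (axis times angle).
In Python, from station import arm gives the robot as it stands.
- The arm moves only by the shell command python3 -m jog 'ROWS' [FORCE]. ROWS is JSON, one flat list of numbers, 7 for each row, row after row: the turn, a rotation vector about the world's x, y, z in degrees, then the shift along the world's x, y, z in mm, then the opening, from 0 (shut) to 1 (fully open). In form: [ax, ay, az, dx, dy, dz, hand, ax, ay, az, dx, dy, dz, hand, ...]. A call has exactly 5 rows; each row is the pose to reach, as a shift and turn from the pose commanded when the call began; what a row does not reach only later rows make up. A row lasts 1/8 s, in which the tool goes at most 62.5 mm and 10.7 degrees, less where a joint would pass 70% of its speed; a pose out of reach is approached as far as the arm can. A call with a gripper value outside its range is refused whole. The fingers move at their own pace and stop on an object; FORCE is the grip in N (left out, the last holds). Time passes only in rows, so rows that repeat a pose let the fingers close, or fill a call up. It gives the time, the measured TCP pose, the force and the opening at its end, in the units of the state.
- arm.observe(): the state, without advancing time (a new reading comes with each control period).
- arm.grab_frame(name): name is "scene" or "top" or "wrist"; returns a dict with "pixels" (400x640x3 uint8, red, green, blue), "camera_matrix" (3x3 intrinsics, pixels), "k1" (the pictures are not rectified: a ray, as slopes to the right and down, at radius r is drawn at 1 + k1 r^2 times it, then the intrinsics apply), "rvec" (rotation vector, rad) and "tvec" (3), from world to camera coordinates, as OpenCV has them. Camera axes: x right, y down, z forward; pixel columns grow to the right and rows downward; lengths in mm; the calibration is good to about 2 mm. A picture is of the moment at which its call begins. There is no depth.
- arm.close_job(): hands the job in, once; it reports no verdict.
Trained networks look in a picture, given as the dict that the camera call returned (one of the last four; its "shot" number tells which), for a name from the list of things; names that differ only in an ending like _2 or _b are one class to them, and where a whole thing is asked for, a point or a joint stands for the part that bears it (a point fixed in the world has none). Each returns a list of dicts, best first, with "confidence" (0 to 1); they miss things now and then, are a little off and sometimes report something else, mostly with a low value. They report only what shows in the picture. A call takes as long as a camera call.
- arm.boxes_of(name, picture): "centre" ([x, y, z] in mm, in world coordinates, good to about 4 mm: the middle of the surface that is visible of it).
- arm.pinpoint(name, picture): "centre" ([x, y, z] in mm, in world coordinates, good to about 4 mm: a listed point, or the origin of a listed thing).
The state is a dict: "time_s": time; "joint_positions": joint angles; "joint_velocities": joint speeds; "joint_torque": joint torques, N m; "tool_pos": TCP position; "tool_rot": TCP orientation; "force": force on the tool from outside, world axes, zero at the start; "ft_torque": the same for the moment, N m; "width": finger opening in mm.
Only numpy, scipy, OpenCV 4.12 (cv2) and the standard library are available. Lean on these libraries where they do the work, as an engineer would, in place of code of your own. Each camera call takes 0.05 s, during which the arm holds its last target. There are 200 camera calls.

## Task

Pick up the yellow infrared thermometer, point its lens roughly square at the orange disc on the side of the vial carrier from 5 to 10 cm away and hold it steady there for a full second, then lay it back on its green pad, upright as it was, without dropping it. Then take the carrier by its black handle bar, lift it straight up to about 8 cm above the hotplate without tipping it or losing a vial, and finish holding it there in the gripper, level and still, above the plate. Leave the other glassware and bottles where they stand.

Things in the scene. Friction and masses are not known exactly. Their poses are not given: they have to be found in the camera images.
- hotplate: Blue laboratory hotplate, fixed, 250 x 190 mm and 105 mm high in all. Origin on the table under the centre of its round white plate; z up; x runs from its control panel (on the -x side, towards the robot) to its back. The housing spans x from -155 to +95 mm (knobs to -170) and y +-95 mm; the housing's top is at 80 mm, the plate (172 mm across) lies at 95 to 105 mm.
- plate (a point): Centre of the top face of the hotplate's round white plate.
- carrier: Loose aluminium vial carrier standing on the hotplate's plate, about 0.3 kg empty, near 0.5 kg with its vials: an open tray 112 (x) x 76 (y) x 40 (z) mm with 3 x 2 cells, five holding a vial, the sixth (middle of the -y row) empty. Two end posts at x = +-58 mm, 20 mm wide, 108 mm high, carry a black handle bar along x. Origin at the centre of its underside, z up.
- handle (a point): Middle of the carrier's black handle bar, 101 mm above the carrier's underside. The bar runs along the carrier's x, 110 mm long between the posts, 14 mm wide (y) and 14 mm high (z). Below it the vials' tops reach 62 mm above the carrier's underside.
- target (a point): Centre of the flat orange disc, 30 mm across, on the outside of the carrier's -y wall, 39 mm from the carrier's middle, 22 mm above its underside. The disc faces along the carrier's -y, towards the robot's right.
- thermometer: Loose infrared thermometer, 0.14 kg, a yellow bar 125 (x) x 34 (y) x 36 (z) mm lying flat on the green pad, with a black round nose at its +x end (overall x from -75 to +74 mm). Origin at the centre of its underside, z up. It looks along its own +x. Dark rubber on both sides from x = -32 to +22 mm marks where to grip.
- lens (a point): Centre of the lens at the tip of the thermometer's nose: 74 mm along the thermometer's +x from its origin, 18 mm above its underside. Its axes are those of the thermometer; the line of sight is +x.
- pad: Green pad fixed to the table, 200 (x) x 120 (y) x 6 (z) mm, the thermometer's place. Origin at the centre of its underside, z up.
- vial0: Loose amber vial with a white cap, 27 mm across, 58 mm high, about 30 g, standing 2 mm free all round in the carrier's cell at carrier x = -36 mm, y = 18 mm, on the tray's 4 to 5 mm floor. Origin at the centre of its underside.
- vial1: Loose amber vial with a white cap, 27 mm across, 58 mm high, about 30 g, standing 2 mm free all round in the carrier's cell at carrier x = 0 mm, y = 18 mm, on the tray's 4 to 5 mm floor. Origin at the centre of its underside.
- vial2: Loose amber vial with a white cap, 27 mm across, 58 mm high, about 30 g, standing 2 mm free all round in the carrier's cell at carrier x = 36 mm, y = 18 mm, on the tray's 4 to 5 mm floor. Origin at the centre of its underside.
- vial3: Loose amber vial with a white cap, 27 mm across, 58 mm high, about 30 g, standing 2 mm free all round in the carrier's cell at carrier x = -36 mm, y = -18 mm, on the tray's 4 to 5 mm floor. Origin at the centre of its underside.
- vial4: Loose amber vial with a white cap, 27 mm across, 58 mm high, about 30 g, standing 2 mm free all round in the carrier's cell at carrier x = 36 mm, y = -18 mm, on the tray's 4 to 5 mm floor. Origin at the centre of its underside.
- flask: Bystander: conical glass flask, 84 mm across, 134 mm high, on the table. Origin at the centre of its underside.
- amber_bottle: Bystander: amber bottle with red cap and blank label, 64 mm across, 135 mm high. Origin at the centre of its underside.
- beaker: Bystander: clear beaker, 72 mm across, 90 mm high. Origin at the centre of its underside.
- wash_bottle: Bystander: white wash bottle with red top and spout, 64 mm across, 165 mm high. Origin at the centre of its underside.
- dish: Bystander: open glass dish, 90 mm across, 45 mm high. Origin at the centre of its underside.
- spare_vial: Bystander: single amber vial with a blue cap standing on the table, 27 mm across, 58 mm high. Origin at the centre of its underside.

How it is judged:
By the outcome, as a careful person would: the job done as asked, in the order asked, and still so for the second after the job is handed in, while the arm keeps its last pose, push and grip.
It also fails if it takes over 51 s, if anything falls off the work surface, if the arm or the gripper's body presses on something with over 40 N, if the wrist force passes 120 N, or if a joint passes its speed limit or range.

## Working session

There is one attempt and no reset: what is moved stays moved. The work goes in short steps, Python scripts to look and compute and a shell command to move; the robot and the scene stay as the last step left them, time stands still between calls to the robot, and variables do not carry over. Pictures are saved under pics/ and viewed, about 8 in all and at most 12, crops included, and the job is handed in when it is done.

```bash
mkdir -p pics; cat > h.py <<'E'
from station import arm
import cv2, numpy as np
def save(f,n): cv2.imwrite('pics/'+n+'.png', cv2.cvtColor(f['pixels'],cv2.COLOR_RGB2BGR))
def show(cams,names,tag):
    fs={}
    for c in cams:
        f=arm.grab_frame(c); save(f,tag+c); fs[c]=f
        for n in names:
            r=arm.pinpoint(n,f)
            print(c,n,[(np.round(d['centre']).tolist(),round(d['confidence'],2)) for d in r[:2]])
    return fs
E
python3 - <<'E'
from h import *
show(['scene','top'],['hotplate','plate','carrier','handle','target','thermometer','lens','pad','flask','amber_bottle','beaker','wash_bottle','dish','spare_vial','vial0','vial2'],'a')
s=arm.observe();print({k:np.round(v,3).tolist() for k,v in s.items()})
a=cv2.imread('pics/ascene.png');b=cv2.imread('pics/atop.png')
cv2.imwrite('pics/a.png',cv2.resize(np.vstack([a,b]),(480*1,600)))
E
```

```text
scene hotplate [([605.0, 169.0, -3.0], 0.75), ([646.0, 146.0, 106.0], 0.38)]
scene plate [([608.0, 172.0, 103.0], 0.77), ([641.0, -410.0, -1.0], 0.19)]
scene carrier [([607.0, 164.0, 106.0], 0.59)]
scene handle [([609.0, 166.0, 205.0], 0.77)]
scene target [([604.0, 128.0, 126.0], 0.88)]
scene thermometer [([509.0, -239.0, 10.0], 0.63), ([608.0, 170.0, 0.0], 0.61)]
scene lens [([528.0, -170.0, 24.0], 0.56), ([524.0, -250.0, -2.0], 0.51)]
scene pad [([524.0, -246.0, -4.0], 0.95)]
scene flask [([642.0, -412.0, -0.0], 0.84), ([507.0, -242.0, 9.0], 0.25)]
scene amber_bottle [([788.0, -29.0, -4.0], 0.72)]
scene beaker [([484.0, -499.0, 3.0], 0.86)]
scene wash_bottle [([748.0, -204.0, 3.0], 0.92)]
scene dish [([456.0, 458.0, 5.0], 0.56)]
scene spare_vial [([683.0, -74.0, 1.0], 0.53), ([570.0, 151.0, 112.0], 0.3)]
scene vial0 [([564.0, 149.0, 111.0], 0.67), ([572.0, 189.0, 108.0], 0.61)]
scene vial2 [([564.0, 149.0, 111.0], 0.67), ([572.0, 189.0, 108.0], 0.61)]
top hotplate [([612.0, 172.0, -0.0], 0.75)]
top plate [([602.0, 172.0, 102.0], 0.62)]
top carrier [([608.0, 169.0, 107.0], 0.94), ([
[... 353 characters left out ...]
0], 0.76)]
top beaker [([484.0, -503.0, 2.0], 0.58)]
top wash_bottle [([750.0, -209.0, 4.0], 0.79)]
top dish [([464.0, 457.0, 3.0], 0.62)]
top spare_vial [([682.0, -68.0, -0.0], 0.45)]
top vial0 [([684.0, -67.0, -2.0], 0.65), ([640.0, 153.0, 107.0], 0.61)]
top vial2 [([684.0, -67.0, -2.0], 0.65), ([640.0, 153.0, 107.0], 0.61)]
{'time_s': 1.7, 'joint_positions': [-1.412, 0.494, 1.346, -0.0, 1.303, -0.095], 'joint_velocities': [-0.001, 0.002, 0.0, -0.002, -0.0, -0.001], 'joint_torque': [-0.001, -87.869, -38.224, 0.071, 0.044, -0.0], 'tool_pos': [157.516, -604.814, 235.918], 'tool_rot': [-3.116, -0.399, 0.0], 'force': [0.296, 0.345, 0.166], 'ft_torque': [-0.015, -0.053, 0.044], 'width': 91.666}
```

```bash
ls
```

```text
h.py
pics
```

View picture.

View pics/a.png

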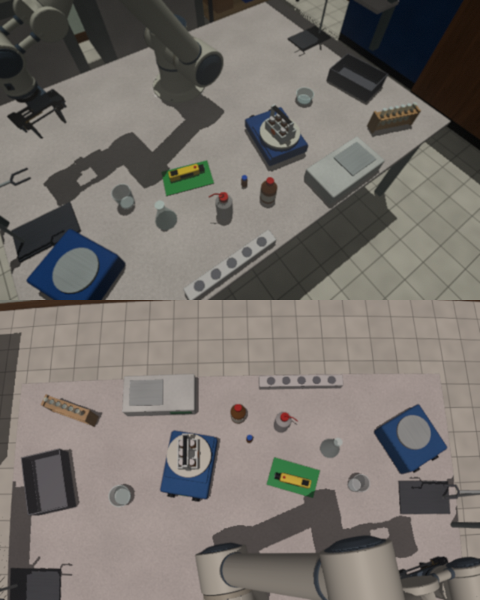

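```bash
python3 - <<'E'
from scipy.spatial.transform import Rotation as R
import numpy as np,cv2
r=R.from_rotvec([-3.116,-.399,0]).as_matrix(); print(r.round(3))
b=cv2.imread('pics/atop.png')
h=cv2.cvtColor(b,cv2.COLOR_BGR2HSV)
m=cv2.inRange(h,(22,120,100),(34,255,255))
n,l,s,c=cv2.connectedComponentsWithStats(m)
for i in np.argsort(-s[1:,4])[:3]+1:
  p=np.argwhere(l==i)[:,::-1].astype(np.float32); print(s[i],c[i],cv2.minAreaRect(p))
E
```

```text
[[ 0.968  0.252 -0.   ]
 [ 0.252 -0.968  0.   ]
 [ 0.    -0.    -1.   ]]
[373 231  42  20 390] [392.34102564 240.13333333] ((393.6600341796875, 240.37998962402344), (41.760868072509766, 11.962909698486328), 14.470293045043945)
```

The overview shows the thermometer on its green pad with its nose to the left (+y). The carrier stands on the nearer hotplate, at about (189,455) in the lower picture, and the other glassware is clear of both. I'm moving above the thermometer.

```bash
python3 -m jog '[0,0,61,350,358,0,1, 0,0,61,350,358,0,1, 0,0,61,350,358,0,1, 0,0,61,350,358,0,1, 0,0,61,350,358,0,1]' 15; python3 -c "
from station import arm;print(arm.observe()['tool_pos'])"
```

```text
time_s: 2.33
tool_pos: [377.2, -379.9, 236.2]
tool_rot: [2.594, 1.771, 0.0]
force: [0.6, -0.5, 0.2]
width: 90.9
[ 377.22262552 -379.9127514   236.15129953]
```

```bash
python3 -m jog '[0,0,7.5,131,134,-36,1, 0,0,7.5,131,134,-36,1, 0,0,7.5,131,134,-36,1, 0,0,7.5,131,134,-36,1, 0,0,7.5,131,134,-36,1]'
python3 - <<'E'
from h import *
f=show(['wrist'],['thermometer','lens','pad'],'b')['wrist']
np.savez('b.npz',**{k:f[k] for k in ('pixels','camera_matrix','k1','rvec','tvec')})
print(f['k1'],np.round(f['tvec']),f['rvec'])
E
```

```text
time_s: 2.95
tool_pos: [507.0, -247.3, 199.9]
tool_rot: [-2.478, -1.931, 0.0]
force: [0.0, -0.7, -0.4]
width: 91.4
wrist thermometer [([510.0, -241.0, 6.0], 0.64)]
wrist lens [([531.0, -172.0, 24.0], 0.69)]
wrist pad [([521.0, -251.0, -7.0], 0.85)]
-0.03377139859499392 [-552. -130.  328.] [-2.88365016  0.35619751  0.04321782]
```

View pics/bwrist.png

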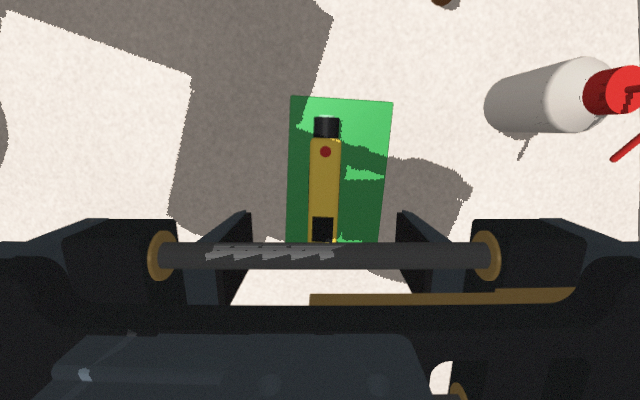

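The wrist view shows the thermometer in line with the fingers, its nose at about (326,127) and its body between columns 308 and 342. I'll measure its axis.

```bash
cat >> h.py <<'E'
def unproj(f,px,z):
    K=f['camera_matrix'];k=float(f['k1'])
    u=cv2.undistortPoints(np.float64(px).reshape(-1,1,2),K,np.array([k,0,0,0,0])).reshape(-1,2)
    R,_=cv2.Rodrigues(f['rvec']);t=np.ravel(f['tvec'])
    c=-R.T@t; d=np.c_[u,np.ones(len(u))]@R
    return c+d*((z-c[2])/d[:,2])[:,None]
E
python3 - <<'E'
from h import *
f=np.load('b.npz');h=cv2.cvtColor(f['pixels'],cv2.COLOR_RGB2HSV)
m=cv2.inRange(h,(18,100,80),(34,255,255))
m=m[:240];m[:,:300]=0;m[:,350:]=0
for r in range(135,242,8):
    x=np.where(m[r])[0]
    if len(x)>5: print(r,x.min(),x.max(),unproj(f,[[x.min(),r],[x.max(),r]],42)[:,:2].round(1).tolist())
b=cv2.imread('pics/atop.png')
E
```

```text
143 310 340 [[506.0, -191.9], [537.0, -199.6]]
151 310 340 [[503.8, -200.0], [535.0, -207.8]]
159 310 340 [[501.7, -208.3], [533.1, -216.2]]
167 309 339 [[498.4, -216.4], [530.0, -224.3]]
175 309 339 [[496.2, -224.9], [528.0, -232.8]]
183 309 338 [[493.9, -233.4], [524.9, -241.2]]
191 309 338 [[491.6, -242.1], [522.8, -249.9]]
199 309 338 [[489.3, -250.9], [520.7, -258.8]]
207 308 337 [[485.9, -259.6], [517.4, -267.5]]
215 308 337 [[483.5, -268.7], [515.3, -276.6]]
223 308 336 [[481.0, -277.9], [511.9, -285.6]]
231 308 336 [[478.6, -287.2], [509.7, -295.0]]
239 308 335 [[476.1, -296.6], [506.3, -304.2]]
```

```bash
python3 -m jog '[0,0,-2,0,0,-62,1, 0,0,-2,0,0,-124,1, 0,0,-2,0,0,-155,1, 0,0,-2,0,0,-167,1, 0,0,-2,0,0,-167,1]' 25
python3 -m jog '[0,0,0,0,0,0,0, 0,0,0,0,0,0,0, 0,0,0,0,0,0,0, 0,0,0,0,0,0,0, 0,0,0,0,0,0,0]'
```

```text
time_s: 3.78
tool_pos: [506.9, -247.9, 33.2]
tool_rot: [-2.513, -1.886, 0.0]
force: [0.5, -0.1, 0.2]
width: 91.0
time_s: 4.4
tool_pos: [507.0, -247.4, 33.0]
tool_rot: [2.512, 1.887, 0.0]
force: [0.2, -0.3, 0.7]
width: 44.0
```

```bash
python3 -m jog '[0,0,0,0,0,0,0, 0,0,0,0,0,0,0, 0,0,0,0,0,0,0, 0,0,0,0,0,20,0, 0,0,0,0,0,60,0]'
python3 - <<'E'
from h import *
print(arm.observe()['width'])
f=show(['wrist'],['thermometer','lens'],'c')['wrist']
f=show(['scene'],['target','carrier','handle','plate'],'c')['scene']
f=show(['top'],['lens','target','carrier','handle','plate'],'c')['top']
p=f['pixels'];cv2.imwrite('pics/ctopc.png',cv2.cvtColor(cv2.resize(p[160:280,200:300],None,fx=5,fy=5,interpolation=2),cv2.COLOR_RGB2BGR))
np.savez('c.npz',**{k:f[k] for k in ('pixels','camera_matrix','k1','rvec','tvec')})
E
```

```text
time_s: 5.03
tool_pos: [506.1, -246.8, 92.3]
tool_rot: [-2.51, -1.885, 0.002]
force: [0.7, -0.1, -0.7]
width: 33.7
33.70879566073339
wrist thermometer [([509.0, -235.0, 64.0], 0.89)]
wrist lens [([530.0, -168.0, 85.0], 0.56)]
scene target [([604.0, 127.0, 127.0], 0.96)]
scene carrier []
scene handle [([612.0, 164.0, 206.0], 0.9), ([605.0, 126.0, 125.0], 0.41)]
scene plate [([608.0, 172.0, 102.0], 0.87), ([606.0, 128.0, 126.0], 0.31)]
top lens [([528.0, -167.0, 83.0], 0.45)]
top target [([605.0, 126.0, 128.0], 0.92), ([681.0, -71.0, -3.0], 0.27)]
top carrier [([608.0, 168.0, 104.0], 0.77), ([573.0, 184.0, 111.0], 0.21)]
top handle [([605.0, 163.0, 206.0], 0.92), ([684.0, -69.0, -2.0], 0.57)]
top plate [([607.0, 173.0, 106.0], 0.95), ([646.0, 185.0, 114.0], 0.3)]
```

View pics/ctopc.png

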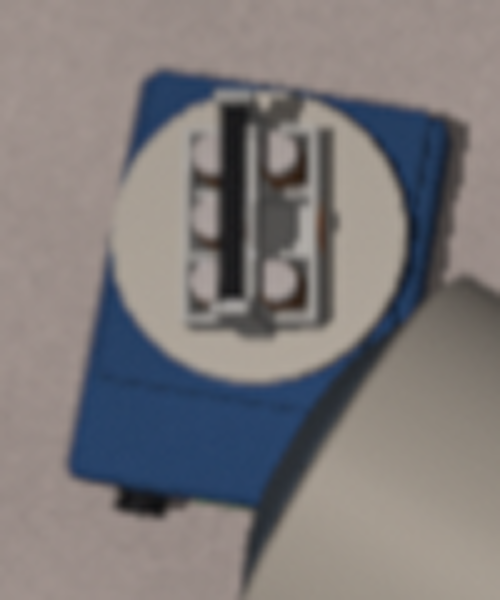

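The crop shows the carrier nearly aligned with the image's vertical, its bar running from (235,105) to (230,298). The hotplate is turned by about 8°. I'll compute the carrier's yaw.

```bash
python3 - <<'E'
from h import *
f=np.load('c.npz')
def L(a,b,z):
    q=unproj(f,[[200+a[0]/5-.4,160+a[1]/5-.4],[200+b[0]/5-.4,160+b[1]/5-.4]],z);d=q[0]-q[1]
    print(q[:,:2].round(1).tolist(),np.degrees(np.arctan2(d[1],d[0])).round(1))
L((235,105),(230,298),213);L((189,130),(189,320),145);L((315,130),(318,322),145);L((331,130),(331,325),145)
g=f['pixels'];G=g[175:230,236:262].astype(int).sum(2)
for r in range(8,44,4): print(r+175,''.join('%4d'%v for v in G[r]))
E
```

```text
[[660.9, 164.7], [555.8, 167.1]] -1.3
[[663.1, 201.3], [554.2, 200.7]] 0.3
[[661.2, 129.6], [551.3, 128.3]] 0.7
[[660.9, 120.5], [549.5, 121.0]] -0.3
183  407 455 474 473 474 479 461 374 213  94  79  79  78 123 174 183 201 213 222 230 240 245 243 311 437 476
187  479 455 356 350 406 446 453 374 212  93  82  80 133 294 393 276 206 288 431 457 442 400 330 267 255 327
191  481 465 411 447 474 477 465 376 213  94  78  82 146 323 430 297 213 300 446 477 476 475 429 265 143 279
195  477 419 275 183 201 221 227 185 127  88  86  77 144 323 431 292 176 175 200 213 193 150 122  97 119 281
199  479 418 310 360 426 468 452 319 164  93  87  84 157 332 432 303 209 210 206 206 243 309 332 333 345 393
203  480 439 414 456 476 476 452 318 166  91  88  84 165 323 378 263 210 231 240 239 241 237 236 322 470 502
207  485 420 285 254 288 340 338 231 122  91  91  79 159 311 373 264 216 235 240 240 241 236 249 346 479 510
211  482 436 406 414 431 423 389 279 152  94  91  88 199 379 429 294 228 275 303 318 370 366 359 377 396 425
215  473 407 426 466 475 481 456 319 162  93  93  86 199 363 388 271 292 447 481 478 478 480 444 271 172 305
```

```bash
python3 -m jog '[0,0,2,15,32,25,0, 0,0,6,40,87,43,0, 0,0,10,65,142,43,0, 0,0,14,87,190,43,0, 0,0,16,99,216,43,0]'
python3 -m jog '[0,0,0,0,0,0,0, 0,0,0,0,0,0,0, 0,0,0,0,0,0,0, 0,0,0,0,0,0,0, 0,0,0,0,0,0,0]'
python3 - <<'E'
from h import *
fs=show(['wrist','scene','top'],['lens','target','thermometer'],'d')
p=fs['scene']['pixels'];cv2.imwrite('pics/dsc.png',cv2.cvtColor(cv2.resize(np.hstack([p[110:230,230:420],fs['wrist']['pixels'][:200:1,200:440][:120,:190]]),None,fx=2,fy=2,interpolation=2),cv2.COLOR_RGB2BGR))
E
```

```text
time_s: 6.35
tool_pos: [606.7, -28.8, 135.9]
tool_rot: [2.221, 2.222, 0.0]
force: [0.3, -0.3, -2.2]
width: 34.4
time_s: 6.98
tool_pos: [605.9, -31.8, 135.9]
tool_rot: [-2.226, -2.217, 0.0]
force: [0.2, 0.6, -1.3]
width: 34.1
wrist lens [([607.0, 49.0, 128.0], 0.56), ([608.0, -24.0, 111.0], 0.38)]
wrist target []
wrist thermometer [([606.0, -22.0, 109.0], 0.63)]
scene lens [([483.0, -499.0, 2.0], 0.62)]
scene target [([606.0, 127.0, 128.0], 0.93)]
scene thermometer [([606.0, -25.0, 109.0], 0.58)]
top lens [([607.0, 50.0, 127.0], 0.66)]
top target [([607.0, 128.0, 125.0], 0.85)]
top thermometer [([604.0, -26.0, 110.0], 0.71), ([750.0, -209.0, -2.0], 0.5)]
```

View pics/dwrist.png

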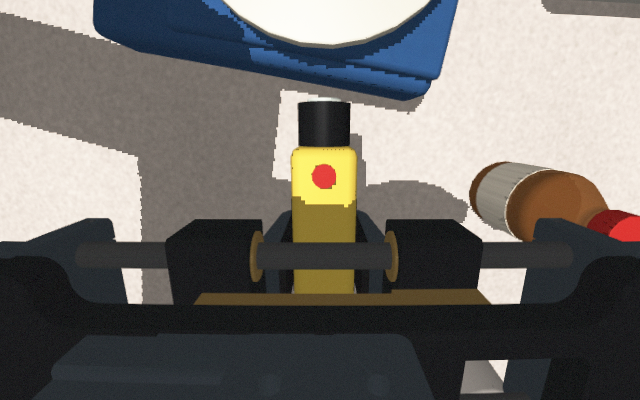

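The thermometer sits square in the grip, its nose at about (324,120) pointing at the hotplate. The networks put the lens 77 mm from the disc and level with it. Now I'll hold.

```bash
for i in 1 2 3; do python3 -m jog '[0,0,0,0,0,0,0, 0,0,0,0,0,0,0, 0,0,0,0,0,0,0, 0,0,0,0,0,0,0, 0,0,0,0,0,0,0]'; done
```

```text
time_s: 8.2
tool_pos: [606.0, -31.4, 135.9]
tool_rot: [2.225, 2.218, -0.0]
force: [0.8, 0.1, -0.9]
width: 33.4
time_s: 8.82
tool_pos: [606.0, -31.4, 135.9]
tool_rot: [-2.225, -2.218, 0.0]
force: [1.0, -0.2, -0.3]
width: 34.1
time_s: 9.45
tool_pos: [606.0, -31.3, 135.9]
tool_rot: [-2.225, -2.218, 0.0]
force: [-0.1, 0.4, -1.5]
width: 33.7
```

Back over the pad, then down gently.

```bash
python3 -m jog '[0,0,-2,-12,-26,0,0, 0,0,-6,-36,-78,0,0, 0,0,-10,-60,-130,0,0, 0,0,-14,-84,-182,0,0, 0,0,-16,-99,-216,-20,0]'
python3 -m jog '[0,0,0,0,0,-30,0, 0,0,0,0,0,-60,0, 0,0,0,0,0,-72,0, 0,0,0,0,0,-77,0, 0,0,0,0,0,-80,0]'
python3 -m jog '[0,0,0,0,0,-1,0, 0,0,0,0,0,-2,0, 0,0,0,0,0,-2.5,0, 0,0,0,0,0,-2.5,0, 0,0,0,0,0,-2.5,0]'
```

```text
time_s: 10.07
tool_pos: [506.7, -250.0, 116.9]
tool_rot: [2.513, 1.881, 0.001]
force: [0.7, -0.5, -2.0]
width: 33.9
time_s: 10.7
tool_pos: [507.5, -247.5, 36.5]
tool_rot: [2.511, 1.886, 0.001]
force: [-0.2, -1.2, -1.7]
width: 33.7
time_s: 11.32
tool_pos: [507.1, -247.4, 33.5]
tool_rot: [2.512, 1.887, 0.0]
force: [-0.2, 0.2, -0.2]
width: 33.5
```

```bash
python3 -m jog '[0,0,0,0,0,-0.5,0, 0,0,0,0,0,-0.5,0, 0,0,0,0,0,-0.5,0.7, 0,0,0,0,0,-0.5,0.7, 0,0,0,0,0,-0.5,0.7]'
python3 -m jog '[0,0,0,0,0,0,0.7, 0,0,0,0,0,0,0.7, 0,0,0,0,0,20,0.7, 0,0,0,0,0,60,0.7, 0,0,0,0,0,120,0.7]'
python3 - <<'E'
from h import *
fs=show(['wrist','top'],['lens','thermometer','pad'],'e')
E
```

```text
time_s: 11.95
tool_pos: [507.0, -247.4, 33.0]
tool_rot: [2.512, 1.886, 0.0]
force: [-0.1, -0.4, -0.0]
width: 61.1
time_s: 12.58
tool_pos: [506.2, -246.9, 153.1]
tool_rot: [-2.51, -1.885, 0.002]
force: [1.1, -1.1, 0.5]
width: 64.3
wrist lens [([529.0, -170.0, 27.0], 0.6)]
wrist thermometer []
wrist pad [([525.0, -247.0, -2.0], 0.65)]
top lens [([527.0, -167.0, 24.0], 0.64), ([607.0, 171.0, 105.0], 0.18)]
top thermometer [([484.0, -504.0, 3.0], 0.63), ([508.0, -243.0, 7.0], 0.5)]
top pad [([746.0, -208.0, 2.0], 0.52), ([790.0, -24.0, -0.0], 0.19)]
```

View pics/ewrist.png

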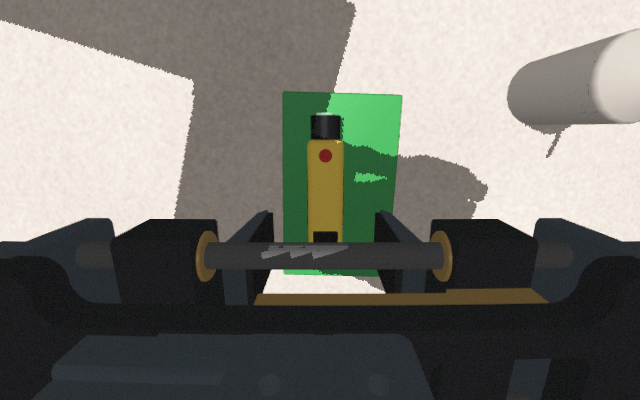

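The thermometer lies on the pad as before: nose at (326,126), body upright with the red button on top. Next is the carrier handle.

```bash
python3 -m jog '[0,0,-10,10,20,50,1, 0,0,-20,20,60,100,1, 0,0,-30,35,115,140,1, 0,0,-40,50,170,140,1, 0,0,-50,60,228,140,1]' 50
python3 -m jog '[0,0,-10,10,50,0,1, 0,0,-20,25,105,0,1, 0,0,-24,35,155,0,1, 0,0,-24,40,184,0,1, 0,0,-24,40,184,0,1]'
python3 - <<'E'
from h import *
fs=show(['wrist','scene','top'],['handle','target','carrier'],'f')
f=fs['wrist'];np.savez('f.npz',**{k:f[k] for k in ('pixels','camera_matrix','k1','rvec','tvec')})
E
```

```text
time_s: 13.6
tool_pos: [565.7, -29.3, 292.5]
tool_rot: [-3.068, -0.677, 0.0]
force: [0.2, 0.1, -0.7]
width: 91.0
time_s: 14.22
tool_pos: [605.0, 154.9, 291.3]
tool_rot: [3.141, 0.037, -0.003]
force: [0.7, -0.8, 0.2]
width: 91.3
wrist handle [([608.0, 168.0, 206.0], 0.81)]
wrist target [([611.0, 129.0, 131.0], 0.72), ([648.0, 190.0, 107.0], 0.41)]
wrist carrier [([605.0, 166.0, 106.0], 0.96)]
scene handle [([609.0, 166.0, 208.0], 0.83)]
scene target [([641.0, 185.0, 111.0], 0.67), ([604.0, 130.0, 128.0], 0.66)]
scene carrier [([606.0, 162.0, 103.0], 0.71)]
top handle [([605.0, 166.0, 205.0], 0.69)]
top target [([611.0, 173.0, -4.0], 0.62), ([603.0, 127.0, 125.0], 0.56)]
top carrier [([610.0, 167.0, 105.0], 0.78)]
```

View pics/fwrist.png

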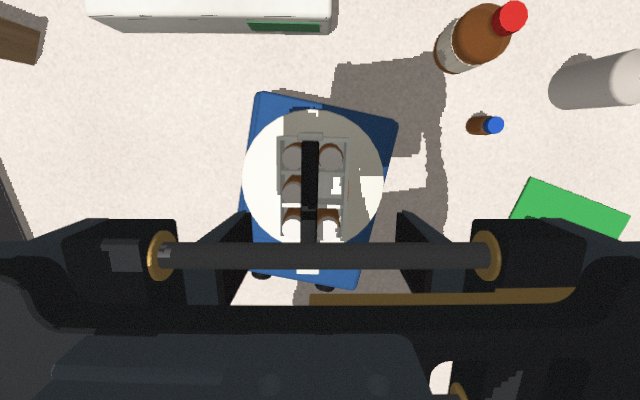

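The wrist view shows the bar running from (310,142) down to about (309,240). I'll measure its line and compare it with the network's estimate.

```bash
python3 - <<'E'
from h import *
f=np.load('f.npz');g=f['pixels'].astype(int).sum(2)
for r in range(150,240,12):
    x=np.where(g[r,290:330]<130)[0]+290
    print(r,x.min(),x.max(),unproj(f,[[x.min()-.5,r],[x.max()+.5,r]],213)[:,:2].round(1).tolist())
s=arm.observe();print(s['tool_pos'],s['tool_rot'])
E
```

```text
150 302 318 [[655.3, 174.5], [655.6, 161.1]]
162 302 318 [[645.8, 174.5], [646.1, 160.9]]
174 302 317 [[636.1, 174.4], [636.4, 161.5]]
186 301 317 [[626.2, 175.2], [626.5, 161.3]]
198 301 317 [[616.1, 175.1], [616.4, 161.1]]
210 300 329 [[605.8, 175.9], [606.4, 150.9]]
222 315 316 [[595.6, 163.2], [595.6, 161.5]]
234 310 316 [[584.7, 167.3], [584.9, 161.4]]
[605.27031173 152.73720263 292.84713921] [-3.14139939e+00 -3.22204850e-02 -6.38227451e-05]
```

```bash
python3 -m jog '[0,0,-1.2,1,8,0,1, 0,0,-1.2,2,15,-10,1, 0,0,-1.2,2,15,-50,1, 0,0,-1.2,2,15,-78,1, 0,0,-1.2,2,15,-84,1]' 15
python3 -m jog '[0,0,0,0,0,0,0.4, 0,0,0,0,0,0,0.4, 0,0,0,0,0,0,0.4, 0,0,0,0,0,0,0.4, 0,0,0,0,0,0,0.4]'
python3 - <<'E'
from h import *
f=arm.grab_frame('wrist');save(f,'g')
E
```

```text
time_s: 15.45
tool_pos: [606.2, 168.3, 206.6]
tool_rot: [3.141, 0.001, -0.006]
force: [0.7, -0.1, 1.1]
width: 91.2
time_s: 16.08
tool_pos: [607.3, 168.0, 209.0]
tool_rot: [-3.142, 0.0, -0.001]
force: [-0.2, -0.4, -0.7]
width: 44.1
```

View pics/g.png

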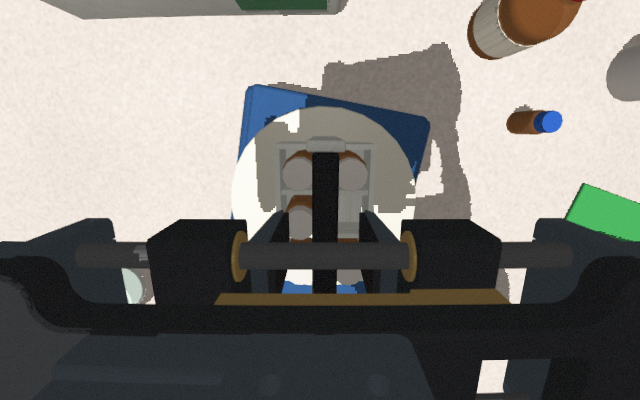

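The bar (columns 312–338) is centred between the fingers (about 288 and 360). I'll close gently, then firmly, and lift slowly.

```bash
python3 -m jog '[0,0,0,0,0,0,0, 0,0,0,0,0,0,0, 0,0,0,0,0,0,0, 0,0,0,0,0,0,0, 0,0,0,0,0,0,0]' 15
python3 -m jog '[0,0,0,0,0,0,0, 0,0,0,0,0,0,0, 0,0,0,0,0,0,0, 0,0,0,0,0,0,0, 0,0,0,0,0,0,0]' 55
python3 -m jog '[0,0,0,0,0,1,0, 0,0,0,0,0,3,0, 0,0,0,0,0,6,0, 0,0,0,0,0,9,0, 0,0,0,0,0,10,0]'
```

```text
time_s: 16.75
tool_pos: [607.2, 167.9, 208.7]
tool_rot: [3.141, -0.0, -0.0]
force: [-0.1, -0.2, -1.6]
width: 14.3
time_s: 17.38
tool_pos: [607.2, 168.0, 208.7]
tool_rot: [3.142, -0.0, -0.0]
force: [-0.5, -0.9, -2.3]
width: 13.3
time_s: 18.0
tool_pos: [607.4, 168.0, 219.1]
tool_rot: [-3.142, 0.0, -0.001]
force: [-1.0, -0.1, -3.8]
width: 13.3
```

```bash
python3 -m jog '[0,0,0,0,0,4,0, 0,0,0,0,0,12,0, 0,0,0,0,0,21,0, 0,0,0,0,0,30,0, 0,0,0,0,0,36,0]'
python3 -m jog '[0,0,0,0,0,9,0, 0,0,0,0,0,18,0, 0,0,0,0,0,26,0, 0,0,0,0,0,32,0, 0,0,0,0,0,34,0]'
python3 -m jog '[0,0,0,0,0,0,0, 0,0,0,0,0,0,0, 0,0,0,0,0,0,0, 0,0,0,0,0,0,0, 0,0,0,0,0,0,0]'
python3 - <<'E'
from h import *
fs=show(['wrist','scene','top'],['handle','target','carrier','thermometer'],'k')
for n in ['vial0']:
  for c in fs: print(c,[(np.round(d['centre']).tolist(),round(d['confidence'],2)) for d in arm.pinpoint(n,fs[c])])
p=fs['scene']['pixels'][100:220,280:440]; q=fs['wrist']['pixels'][80:320,200:520]
cv2.imwrite('pics/k.png',cv2.cvtColor(np.vstack([cv2.resize(p,(400,300),interpolation=2),cv2.resize(q,(400,300))]),cv2.COLOR_RGB2BGR))
s=arm.observe();print(s['ft_torque'],s['force'])
E
```

```text
time_s: 18.62
tool_pos: [607.5, 168.0, 255.7]
tool_rot: [-3.141, 0.0, -0.001]
force: [0.5, -0.7, -5.0]
width: 13.5
time_s: 19.25
tool_pos: [607.4, 168.0, 289.2]
tool_rot: [-3.142, 0.0, -0.001]
force: [0.4, -0.3, -5.3]
width: 13.6
time_s: 19.88
tool_pos: [607.2, 168.0, 288.7]
tool_rot: [3.142, -0.0, -0.0]
force: [0.6, 0.2, -5.4]
width: 13.8
wrist handle [([607.0, 167.0, 289.0], 0.69), ([610.0, 182.0, 189.0], 0.58)]
wrist target [([609.0, 128.0, 209.0], 0.75), ([606.0, 167.0, 186.0], 0.74)]
wrist carrier [([606.0, 166.0, 188.0], 0.6)]
wrist thermometer []
scene handle [([609.0, 169.0, 285.0], 0.64)]
scene target [([605.0, 126.0, 208.0], 0.89), ([606.0, 168.0, 1.0], 0.29)]
scene carrier [([607.0, 165.0, 185.0], 0.9), ([609.0, 184.0, 189.0], 0.59)]
scene thermometer [([514.0, -242.0, 11.0], 0.77)]
top handle [([607.0, 164.0, 288.0], 0.55)]
top target [([609.0, 129.0, 209.0], 0.48)]
top carrier [([608.0, 166.0, 190.0], 0.69), ([529.0, -171.0, 25.0], 0.51)]
top thermometer [([508.0, -244.0, 6.0], 0.91)]
wrist [([610.0, 183.0, 185.0], 0.9), ([646.0, 187.0, 184.0], 0.77), ([643.0, 150.0, 189.0], 0.58)]
scene [([570.0, 187.0, 187.0], 0.57), ([641.0, 184.0, 189.0], 0.56), ([573.0, 148.0, 191.0], 0.43), ([644.0, 149.0, 188.0], 0.43), ([607.0, 182.0, 187.0], 0.38)]
top [([568.0, 182.0, 189.0], 0.49)]
[ 0.01173384 -0.02236663 -0.01158635] [ 0.18043249 -0.07900153 -5.40585144]
```

View pics/k.png

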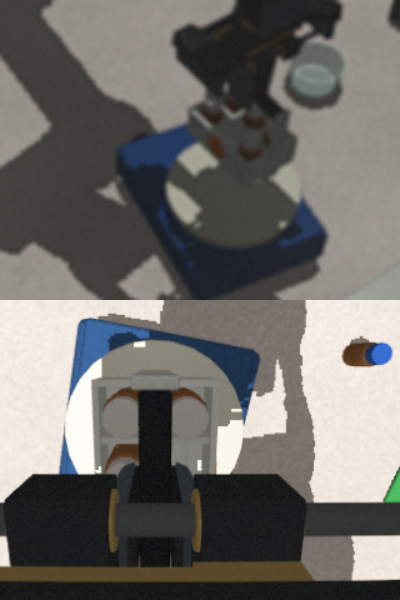

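The carrier hangs level about 80 mm above the plate, and all five vials were found at matching heights. It is centred over the plate, and the thermometer is on its pad. I'm handing in.

```bash
python3 -m jog '[0,0,0,0,0,0,0, 0,0,0,0,0,0,0, 0,0,0,0,0,0,0, 0,0,0,0,0,0,0, 0,0,0,0,0,0,0]'; python3 -c "
from station import arm;print(arm.close_job())"
```

```text
time_s: 21.4
tool_pos: [607.3, 168.0, 288.8]
tool_rot: [-3.142, 0.0, -0.0]
force: [-0.5, 0.1, -5.0]
width: 13.9
the job is handed in; nothing more can be done
None
```

The whole task was carried out and handed in at 21.4 s, under the 51 s limit; the hand-in gives no verdict.

- **Thermometer reading:** I held its lens about 77 mm from the orange disc for over 2 s. It was square to the disc to within 1–2° and level with it.
- **Thermometer put back:** I laid it on its pad before opening the fingers. The last pictures put it back upright at its original place, within a few mm.
- **Carrier lift:** I gripped the bar near its middle at 55 N and raised it 80 mm straight up. It was still and level at the end, with about 5 N of weight on the wrist and almost no moment. All five vials were found at the same height, with the carrier's underside about 82 mm above the plate.

Some network detections were wrong: low-confidence false hits, and a few misses of the thermometer and target. Where that happened, other views agreed with what was expected. I did not re-measure the other glassware at the end, but the arm's path stayed clear of it and no contact force showed.

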